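# Set a plunge stand's depth stop to an inlay strip and lock it

### The arm

A 7-joint arm with a two-finger parallel gripper is mounted at the origin on the work surface; the furniture and walls round the work are solid. World frame = base frame: x ahead of the robot, y to its left, z up, the work surface at z = 0. Lengths are in mm, angles in rad, forces in N, time in s.
With the tool pointing down it reaches from about 425 to 925 mm from the base axis. Payload 6.8 kg.
Tool frame: the origin (TCP) lies midway between the tips of the shut fingers; the grasp point (between the pads) lies 19 mm behind it; z points along the fingers, y is the line along which they close (so a half turn about z gives the same grasp; the last joint's range is limited). The gripper opens to 88 mm and grips with 3 to 60 N. Pads are 20 mm wide; open, the fingers measure 115 mm over their backs; the gripper's body (75 mm by 178 mm) begins 61 mm behind the grasp point.
Start: joints at [1.07, 0.477, 0.022, 1.555, -0.011, 1.109, -0.083], TCP at [258.385, -623.606, 222.664] pointing down, gripper open.
Joint ranges: [-2.96, 2.96], [-0.34, 2.1], [-1.41, 1.46], [0.24, 2.44], [-1.37, 4.51], [0.17, 1.92], [-2.96, 2.96]. Speed limits (rad/s): [2.39, 2.39, 3.14, 3.14, 3.14, 3.14, 3.14].

### API

Orientations are given as [roll, pitch, yaw] about the fixed x, y, z axes, in that order (R = Rz(yaw) Ry(pitch) Rx(roll)).
In Python, from workcell import ctrl gives the robot as it stands.
- The arm moves only by the tool send_rows, never from a script. Its arguments are lists of equal length, an entry for each row: "offset": the shift along the tool's x, y, z in cm, a list of three; "turn": the turn, a rotation vector about the tool's x, y, z in rad, a list of three; "claw": the closure, from 0 (fully open) to 1 (shut). A call has exactly 10 rows; each row shifts and turns the commanded pose from where the row before left it, along the tool's axes as they then stand; what a row does not reach is not made up. A row lasts 1/12 s, in which the tool goes at most 41.7 mm and 7.16 degrees, less where a joint would pass 70% of its speed; a pose out of reach is approached as far as the arm can. A call is refused whole if a number of a shift passes 4.17 or a number of a turn 0.125, either way. A call with a gripper value outside its range is refused whole. The fingers move at their own pace and stop on an object; "force" is the grip in N (left out, the last holds). Time passes only in rows, so rows that do not move let the fingers close, or fill a call up. It gives the time, the measured TCP pose, the force, the opening and the grip force at its end, in the units of the state.
- ctrl.state(): the state, without advancing time (a new reading comes with each control period).
- ctrl.read_camera(name): name is "side" or "top"; returns a dict with "pixels" (480x640x3 uint8, red, green, blue), "vfov" (degrees; the focal length in pixels is half the picture's height over the tangent of half this angle, whatever the lens; pixels are square), "cx", "cy" (the principal point, pixels), "R" (3x3) and "t" (3): a world point X has camera coordinates R X + t. Camera axes: x right, y down, z forward; pixel columns grow to the right and rows downward; lengths in mm; the calibration is good to about 2 mm. A picture is of the moment at which its call begins. There is no depth.
- ctrl.job_done(): hands the job in; it is judged then, once.
The state is a dict: "clock": time; "q": joint angles; "joint_vel": joint speeds; "joint_efforts": joint torques, N m; "position": TCP position; "tool_rot": TCP orientation; "wrist_force": force on the tool from outside, world axes, zero at the start; "wrist_torque": the same for the moment, N m; "grip_width": opening from 0.0 (shut) to 1.0 (fully open); "gripper_force": force on a finger pad.
Only numpy, scipy, OpenCV 4.12 (cv2) and the standard library are available. Lean on these libraries where they do the work, as an engineer would, in place of code of your own. Each camera call takes 0.05 s, during which the arm holds its last target. There are 200 camera calls.

### The job

Set the depth stop of the plunge stand to the thickness of the inlay strip. Lay the straight, square-ended wooden strip flat on the stand's base under the depth rod, pushed home against the end stop and the fence; then lower the rod until its foot bears lightly on the strip (the wood dents, so never press it with more than 15 N); then swing the cam lever fully shut to lock the rod, leaving the strip in place under the foot and the other things on the table where they are.

Things in the scene. Friction and masses are not known exactly. Their poses are not given: they have to be found in the camera images.
- plunge_stand: Grey plunge stand for a rotary tool, fixed to the table. Its base plate spans x -85 to 85, y -125 to 110 mm in its own frame; x points away from the robot (yaw within 0.25 of world x), y left, z up. Origin 24 mm below the plate's top face. Columns and carriage stand at the far left (x 33 to 77 mm); a black tool, 47 mm across and 193 mm high, at x -5, y 45 mm, its bit resting on a ply board.
- under_rod (a point): Point on the base plate's top face straight under the depth rod, at the stand's x 0, y -75 mm; axes as the stand. The boss, a block 36 x 34 mm, holds the rod 66 to 106 mm above this point, and is joined to the carriage on its far left.
- seat_corner (a point): Corner on the plate's top face where the strip belongs: the end stop (bar along y) is beyond it, the fence (bar along x, 72 mm long from here) left of it; both 8 mm high. With the strip's far end on the stop and its left edge on the fence, its centre lies 82.5 mm toward the robot and 15 mm right of this corner, and its near 58 mm overhang the plate's edge, free for fingers to reach down.
- strip_center (a point): Centre (half-way up) of the inlay strip: a straight, square-ended, loose bar of plain brown wood, 165 mm long (its x axis), 30 mm wide (y), hand-planed to about 10 mm thick; about 45 g. It starts flat on the table left of the stand, its length within 0.4 rad of world x; either end may go in first.
- inlay_strip: The same inlay strip; origin at the centre of its underside, axes as strip_center.
- depth_rod (a joint): Travel of the depth rod, m: 0 right up, growing downward, at most 0.064; it starts between 0 and 0.015. At 0 its foot hangs 52 to 64 mm above the base plate: a fine-adjusting foot, 14 mm across, is screwed into its lower end and stands out by an amount that is not known. The rod is 10 mm thick and slides stiffly with about 3 N of drag; it stays where it is left. It weighs 1.3 N.
- rod_knob (a point): Centre of the knurled steel knob on top of the depth rod: 23 mm across, 26 mm high; it moves with the rod, straight down onto the strip below. Space is free all round it; the boss's top stays at least 30 mm below the knob's underside while the strip is in place.
- clamp_lever (a joint): Angle of the black cam lever that locks the rod, rad: 0 open (pointing to the stand's right, -y), growing clockwise from above to 1.57 fully shut (pointing toward the robot, the stand's -x, flush along the boss). It starts between 0 and 0.35, stays where left, and takes some 3 N at its tip, then up to 8 N as it squeezes the rod.
- lever_pivot (a point): On the lever's upright pin, half-way up the lever, which turns level about this point. 31 mm to the right of the rod's axis, 110 mm above the stand's origin.
- lever_tip (a point): Near the free end of the cam lever, 64 mm from its pivot, half-way up. The lever ends 10 mm farther out and is 10 mm thick and 18 mm high there; nothing stands within 70 mm below it.
- wood_burnisher: Bystander: flat wooden burnishing stick, 23 x 156 x 12 mm, slightly bent, with rounded ends; lies on the table in front of the stand. It is not the strip. Origin: centre of its underside.
- washi_tape: Bystander: roll of grid-printed paper tape, 40 mm across, 16 mm high. Origin: centre of its underside.
- foil_tile: Bystander: embossed square foil tile, 78 x 76 x 4 mm, flat. Origin: centre of its underside.
- clip_jar: Bystander: clip-top glass jar of foil offcuts, 123 x 104 x 93 mm, behind the stand. Origin: centre of its underside.
- tall_jar: Bystander: open glass jar of foil offcuts, 96 mm across, 172 mm high, behind the stand. Origin: centre of its underside.

How it is judged:
By the outcome, as a careful person would: the job done as asked, in the order asked, and still so for the second after the job is handed in, with the robot touching nothing.
It also fails if it takes over 72 s, if anything falls off the work surface, if the arm or the gripper's body presses on something with over 40 N, if the wrist force passes 120 N, or if a joint passes its speed limit or range.

## Working session

There is one attempt and no reset: what is moved stays moved. The work goes in short steps, Python scripts to look and compute and a tool call to move; the robot and the scene stay as the last step left them, time stands still between calls to the robot, and variables do not carry over. Pictures are saved under pics/ and viewed, at most 10 in all, crops included, and the job is handed in when it is done.

Besides the shell and the picture viewer there is one more tool, called as name(argument=value, ...), one argument or row to a line, values as JSON. send_rows: Moves the arm, as the interface text tells. Its arguments: {"type":"object","properties":{"offset":{"type":"array"},"turn":{"type":"array"},"claw":{"type":"array"},"force":{"type":"number"}},"required":["offset","turn","claw"]}

```bash
mkdir -p pics
cat > h.py <<'E'
import numpy as np, cv2
from workcell import ctrl
def cam(n):
    c=ctrl.read_camera(n); c['f']=240/np.tan(np.radians(c['vfov'])/2); c['R']=np.array(c['R']);c['t']=np.array(c['t']); return c
def save(c,fn,crop=None,s=1):
    im=np.array(c['pixels'])[:,:,::-1]
    if crop: x0,y0,x1,y1=crop; im=im[y0:y1,x0:x1]
    cv2.imwrite('pics/'+fn,cv2.resize(im,None,fx=s,fy=s,interpolation=cv2.INTER_CUBIC))
def proj(c,X):
    p=c['R']@np.array(X,float)+c['t']; return np.array([c['cx']+c['f']*p[0]/p[2],c['cy']+c['f']*p[1]/p[2]])
def unp(c,u,v,z):
    d=c['R'].T@np.array([(u-c['cx'])/c['f'],(v-c['cy'])/c['f'],1]); o=-c['R'].T@c['t']
    return o+d*(z-o[2])/d[2]
E
python3 - <<'E'
from h import *
for n in('side','top'):
    c=cam(n); save(c,n+'0.png',None,1.25); print(n,c['f'],c['cx'],c['cy'],(-c['R'].T@c['t']).round(),c['R'].round(2).tolist())
print(ctrl.state())
E
```

```text
side 534.5525574521413 316.43223867049466 232.85469879357902 [ 97. 708. 530.] [[-0.84, -0.54, 0.02], [-0.23, 0.33, -0.92], [0.49, -0.78, -0.4]]
top 550.0615389181802 320.42979337432024 238.70445404625133 [ 439.  -55. 1339.] [[0.03, -1.0, 0.01], [-0.99, -0.03, -0.1], [0.1, -0.01, -0.99]]
{'clock': 0.1, 'q': array([ 1.06989268,  0.47769104,  0.02235721,  1.55637081, -0.01152028,
        1.10926758, -0.08309968]), 'joint_vel': array([ 0.00039923, -0.00214306, -0.00101247, -0.00100722,  0.00107262,
        0.00129971,  0.00147777]), 'joint_efforts': array([ 3.74871670e-03, -5.84094465e+01,  1.53978780e+00, -2.73314720e+01,
       -5.41485299e-02,  1.30346444e-02,  6.48667628e-05]), 'position': array([ 258.15318813, -623.09223287,  221.78921198]), 'tool_rot': array([-3.13998742e+00,  1.04565984e-04,  3.92801904e-01]), 'wrist_force': array([ 0.59284127, -0.01375479, -0.12360109]), 'wrist_torque': array([-0.00735528,  0.02623707,  0.0372953 ]), 'gripper_force': 0.0, 'grip_width': 0.9964061361627917}
```

View pics/side0.png

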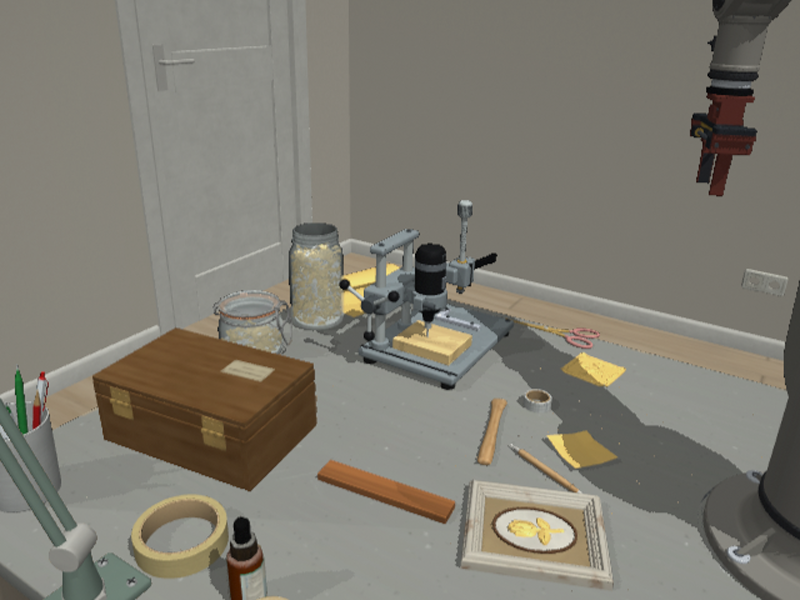

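View pics/top0.png

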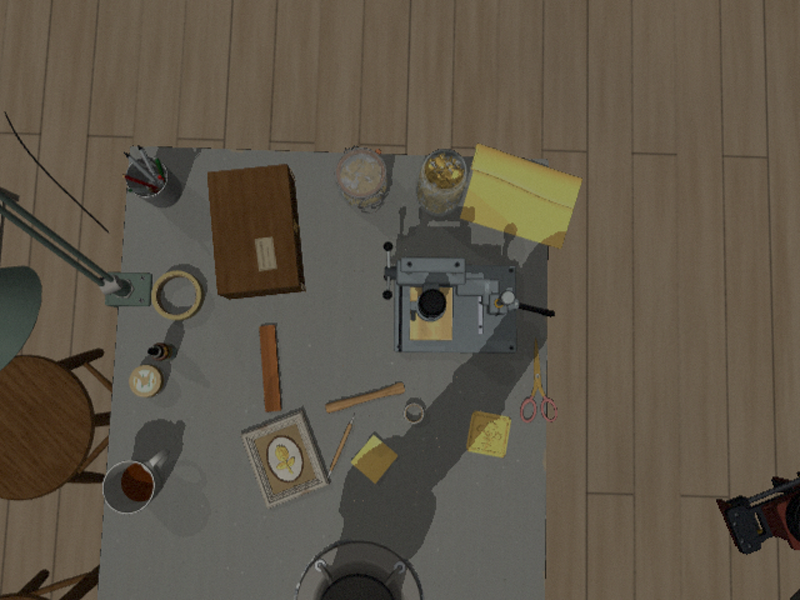

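The side picture shows the strip at about (387,490) and the stand around (435,320). In the top picture the strip is at (270,366) and the stand at (457,308), with the knob near (508,298) and the lever pointing right. I'll enlarge crops of both.

Run:
```python
from h import *
c=cam('top'); save(c,'top1.png',(200,190,460,340),3)
c=cam('side'); save(c,'side1.png',(250,150,430,320),3.5)
```

```text
(no output)
```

View pics/top1.png

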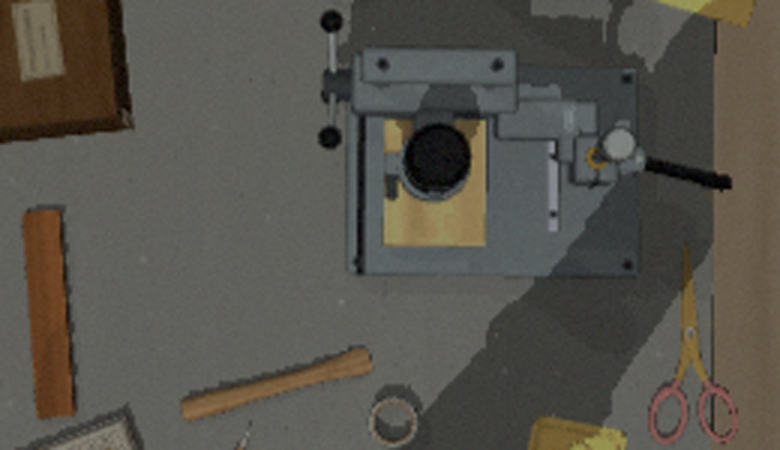

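View pics/side1.png

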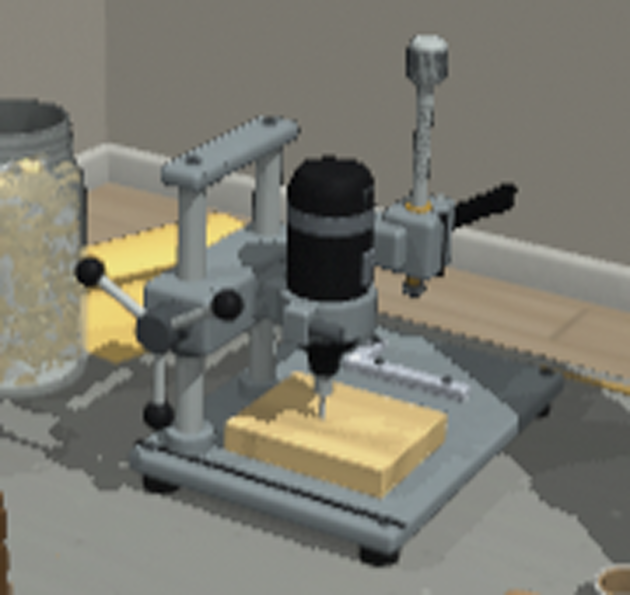

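The top crop shows the plate corners at (347,274), (637,276) and (637,70), the fence from (552,140) to (553,232), and the strip corners at (24,210), (61,208), (75,414) and (37,417). The side crop shows the knob at (428,60), the lever tip at (510,193) and the rod foot at (413,288).

```bash
cat >> h.py <<'E'
def tri(c1,p1,c2,p2):
    P=[c['f']*0 or np.array([[c['f'],0,c['cx']],[0,c['f'],c['cy']],[0,0,1]])@np.c_[c['R'],c['t']] for c in(c1,c2)]
    X=cv2.triangulatePoints(P[0],P[1],np.array(p1,float),np.array(p2,float)).ravel(); return X[:3]/X[3]
E
python3 - <<'E'
from h import *
c=cam('top'); s=cam('side')
T=lambda u,v,z: unp(c,u/3+200,v/3+190,z).round(1)
S=lambda u,v,z: unp(s,u/3.5+250,v/3.5+150,z).round(1)
print('plate',T(347,274,24),T(637,276,24),T(637,70,24))
print('fence',T(548,232,32),T(559,231,32))
print('fence side near end',S(465,387,32))
for p in((24,210),(61,208),(75,414),(37,417)): print('strip',T(*p,10))
# side view strip corners (1.25 scale)
for p in((335,461),(455,500),(444,521),(318,477)): print('stripS',unp(s,p[0]/1.25,p[1]/1.25,10).round(1))
k=tri(c,(619/3+200,143/3+190),s,(429/3.5+250,42/3.5+150)); print('knobtop',k, proj(c,k),619/3+200,143/3+190)
k=tri(c,(729/3+200,182/3+190),s,(513/3.5+250,193/3.5+150)); print('levertip',k,proj(c,k),729/3+200,182/3+190)
print('plate near-left S',S(380,545,24))
E
```

```text
plate [472.5 -55.2  24. ] [ 478.1 -286.    24. ] [ 643.7 -283.8   24. ]
fence [ 510.4 -213.5   32. ] [ 511.5 -222.2   32. ]
fence side near end [ 512.3 -215.1   32. ]
strip [516.1 206.3  10. ]
strip [518.7 176.6  10. ]
strip [355.2 157.4  10. ]
strip [351.9 187.5  10. ]
stripS [510.9 181.1  10. ]
stripS [355.8 160.6  10. ]
stripS [350.  196.8  10. ]
stripS [509.4 216.1  10. ]
knobtop [ 561.06536116 -236.22816754  231.39488734] [406.37847826 237.76805567] 406.33333333333337 237.66666666666666
levertip [ 546.67881409 -339.37999254  110.14437999] [443.21664372 251.20384986] 443.0 250.66666666666666
plate near-left S [474.  -39.4  24. ]
```

send_rows(
  offset=[
    [0, 0, -0.7],
    [0, 0, -0.7],
    [0, 0, -0.7],
    [0, 0, -0.7],
    [2, -3.3, 0],
    [2, -3.3, 0],
    [2, -3.3, 0],
    [2, -3.3, 0],
    [2, -3.3, 0],
    [2, -3.3, 0],
  ],
  turn=[
    [0, 0, 0.098],
    [0, 0, 0.098],
    [0, 0, 0.098],
    [0, 0, 0.098],
    [0, 0, 0],
    [0, 0, 0],
    [0, 0, 0],
    [0, 0, 0],
    [0, 0, 0],
    [0, 0, 0],
  ],
  claw=[0.4, 0.4, 0.4, 0.4, 0.4, 0.4, 0.4, 0.4, 0.4, 0.4],
)

```text
clock: 1.13
position: [378.9, -423.8, 250.8]
tool_rot: [3.141, -0.0, 0.001]
wrist_force: [0.8, -0.5, 0.2]
grip_width: 0.599
gripper_force: 0.0
```

send_rows(
  offset=[
    [1.0, -3.7, 0],
    [1.0, -3.7, 0],
    [1.0, -3.7, 0],
    [1.0, -3.7, 0],
    [1.0, -3.7, 0],
    [0.5, -3.7, 0],
    [0.5, -3.7, 0],
    [0.4, -3.7, 0],
    [0.4, -3.7, 0],
    [0.3, -3.7, 0],
  ],
  turn=[
    [0, 0, 0],
    [0, 0, 0],
    [0, 0, 0],
    [0, 0, 0],
    [0, 0, 0],
    [0, 0, 0],
    [0, 0, 0],
    [0, 0, 0],
    [0, 0, 0],
    [0, 0, 0],
  ],
  claw=[0.4, 0.4, 0.4, 0.4, 0.4, 0.4, 0.4, 0.4, 0.4, 0.4],
)

```text
clock: 1.97
position: [448.9, -53.7, 251.0]
tool_rot: [3.141, -0.001, 0.001]
wrist_force: [0.5, -0.1, -0.2]
grip_width: 0.6
gripper_force: 0.0
```

```bash
python3 -c "
from h import *
print(ctrl.state()['q'].round(3),ctrl.state()['position'])"
```

```text
[ 0.235  0.091 -0.269  2.015  0.028  1.039 -1.617] [448.90106119 -53.67427232 250.96532286]
```

send_rows(
  offset=[
    [-0.63, -2.57, 1.5],
    [-0.63, -2.57, 1.5],
    [-0.63, -2.57, 1.5],
    [-0.63, -2.57, 1.5],
    [-0.63, -2.57, 1.5],
    [-0.63, -2.57, 1.5],
    [-0.63, -2.57, 1.5],
    [-0.63, -2.57, 1.5],
    [-0.63, -2.5, 1.5],
    [0, 0, 1.5],
  ],
  turn=[
    [0, 0, 0],
    [0, 0, 0],
    [0, 0, 0],
    [0, 0, 0],
    [0, 0, 0],
    [0, 0, 0],
    [0, 0, 0],
    [0, 0, 0],
    [0, 0, 0],
    [0, 0, -0.115],
  ],
  claw=[0.4, 0.4, 0.4, 0.4, 0.4, 0.4, 0.4, 0.4, 0.4, 0.4],
)

```text
clock: 2.8
position: [391.2, 180.4, 100.6]
tool_rot: [-3.139, -0.002, 0.12]
wrist_force: [0.1, -0.3, -0.2]
grip_width: 0.6
gripper_force: 0.0
```

```bash
python3 -c "
from h import *
print(ctrl.state()['q'].round(3),ctrl.state()['position'],ctrl.state()['tool_rot'])
c=cam('side');save(c,'s2.png',(220,280,420,430),4)"
```

```text
[-0.159  0.293 -0.474  2.204  0.207  0.684 -2.228] [391.21664759 180.42891605 100.63527219] [-3.13852507e+00 -1.80202460e-03  1.19878908e-01]
```

View pics/s2.png

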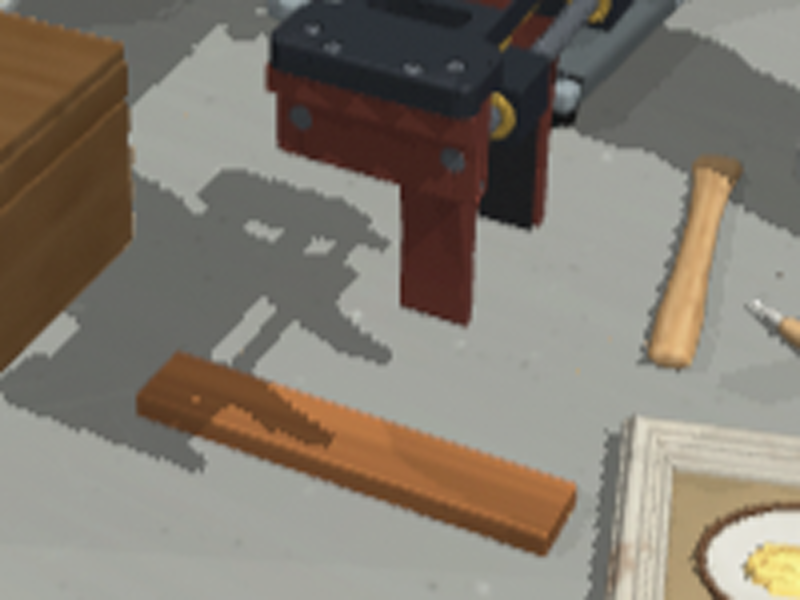

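The picture shows the strip's top corners at (180,352), (577,487), (547,535) and (138,397), with the open fingers above it near (435,322).

```bash
python3 -c "
from h import *
c=cam('side')
P=np.array([unp(c,u/4+220,v/4+280,10) for u,v in((180,352),(577,487),(547,535),(138,397))]);print(P.round(1),P.mean(0))
f=(P[0]+P[3])/2;n=(P[1]+P[2])/2;d=f-n;print(np.hypot(*d[:2]),np.arctan2(d[1],d[0]))"
```

```text
[[515.9 182.1  10. ]
 [353.8 163.6  10. ]
 [351.1 190.5  10. ]
 [512.6 211.8  10. ]] [433.33324911 187.01104469  10.        ]
163.0596351408653 0.12246412453071785
```

send_rows(
  offset=[
    [0, 0, 1.1],
    [0, 0, 1.1],
    [0, 0, 1.1],
    [0, 0, 1.1],
    [0, 0, 1.1],
    [0, 0, 1.1],
    [0, 0, 1.1],
    [0, 0, 0.8],
    [0, 0, 0.7],
    [0, 0, 0.4],
  ],
  turn=[
    [0, 0, 0],
    [0, 0, 0],
    [0, 0, 0],
    [0, 0, 0],
    [0, 0, 0],
    [0, 0, 0],
    [0, 0, 0],
    [0, 0, 0],
    [0, 0, 0],
    [0, 0, 0],
  ],
  claw=[0.4, 0.4, 0.4, 0.4, 0.4, 0.4, 0.4, 0.4, 0.4, 0.4],
  force=20,
)

```text
clock: 3.73
position: [392.4, 174.5, 4.4]
tool_rot: [3.141, -0.0, 0.113]
wrist_force: [-0.2, -0.2, 0.9]
grip_width: 0.604
gripper_force: 0.0
```

send_rows(
  offset=[
    [0, 0, 0],
    [0, 0, 0],
    [0, 0, 0],
    [0, 0, 0],
    [0, 0, 0],
    [0, 0, 0],
    [0, 0, 0],
    [0, 0, 0],
    [0, 0, 0],
    [0, 0, 0],
  ],
  turn=[
    [0, 0, 0],
    [0, 0, 0],
    [0, 0, 0],
    [0, 0, 0],
    [0, 0, 0],
    [0, 0, 0],
    [0, 0, 0],
    [0, 0, 0],
    [0, 0, 0],
    [0, 0, 0],
  ],
  claw=[0.8, 0.8, 0.8, 0.8, 0.8, 0.8, 0.8, 0.8, 0.8, 0.8],
  force=20,
)

```text
clock: 4.57
position: [392.4, 175.3, 5.0]
tool_rot: [-3.141, -0.001, 0.116]
wrist_force: [-1.3, -0.1, 5.8]
grip_width: 0.34
gripper_force: 19.6
```

send_rows(
  offset=[
    [0, 0, -1],
    [0, 0, -2],
    [0, 0, -3],
    [0, 0, -3],
    [0, 0, -3],
    [0, 0, -3],
    [0, 0, -3],
    [0, 0, -3],
    [0, 0, -3],
    [0, 0, -1.5],
  ],
  turn=[
    [0, 0, 0],
    [0, 0, 0],
    [0, 0, 0.024],
    [0, 0, 0.024],
    [0, 0, 0.024],
    [0, 0, 0.024],
    [0, 0, 0],
    [0, 0, 0],
    [0, 0, 0],
    [0, 0, 0],
  ],
  claw=[0.8, 0.8, 0.8, 0.8, 0.8, 0.8, 0.8, 0.8, 0.8, 0.8],
  force=20,
)

```text
clock: 5.4
position: [392.6, 175.8, 263.6]
tool_rot: [-3.14, -0.004, 0.02]
wrist_force: [0.6, -0.8, 0.1]
grip_width: 0.343
gripper_force: 19.6
```

send_rows(
  offset=[
    [1.2, 3.5, 0],
    [1.2, 3.5, 0],
    [1.2, 3.5, 0],
    [0.8, 3.5, 0],
    [0, 3.5, 0],
    [0, 3.5, 0],
    [0, 3.5, 0],
    [-0.8, 3.5, 0],
    [-0.8, 3.5, 0],
    [-0.8, 3.5, 0],
  ],
  turn=[
    [0, 0, 0],
    [0, 0, 0],
    [0, 0, 0],
    [0, 0, 0],
    [0, 0, 0],
    [0, 0, 0],
    [0, 0, 0],
    [0, 0, 0],
    [0, 0, 0],
    [0, 0, 0],
  ],
  claw=[0.8, 0.8, 0.8, 0.8, 0.8, 0.8, 0.8, 0.8, 0.8, 0.8],
)

```text
clock: 6.23
position: [417.8, -175.7, 260.1]
tool_rot: [-3.141, 0.0, 0.02]
wrist_force: [0.5, 0.4, -1.0]
grip_width: 0.346
gripper_force: 19.6
```

send_rows(
  offset=[
    [-1.15, 2.2, 0],
    [-1.15, 2.2, 0],
    [-1.15, 2.2, 0],
    [0, 0, 2.8],
    [0, 0, 3],
    [0, 0, 3],
    [0, 0, 3],
    [0, 0, 3],
    [0, 0, 3],
    [0, 0, 2.5],
  ],
  turn=[
    [0, 0, 0],
    [0, 0, 0],
    [0, 0, 0],
    [0, 0, 0],
    [0, 0, 0],
    [0, 0, 0],
    [0, 0, 0],
    [0, 0, 0],
    [0, 0, 0],
    [0, 0, 0],
  ],
  claw=[0.8, 0.8, 0.8, 0.8, 0.8, 0.8, 0.8, 0.8, 0.8, 0.8],
)

```text
clock: 7.07
position: [385.0, -240.5, 55.3]
tool_rot: [-3.14, 0.001, 0.02]
wrist_force: [0.5, 0.4, -0.5]
grip_width: 0.34
gripper_force: 19.6
```

```bash
python3 -c "
from h import *
c=cam('top');save(c,'t3.png',(330,200,460,300),6)
c=cam('side');save(c,'s3.png',(330,170,490,290),5)
print(ctrl.state()['position'],ctrl.state()['q'])"
```

```text
[ 382.98293709 -239.51991113   54.01930916] [ 0.46067931  0.37852945 -0.04667611  2.20350538  0.03069134  0.5675642
 -1.15934989]
```

View pics/t3.png

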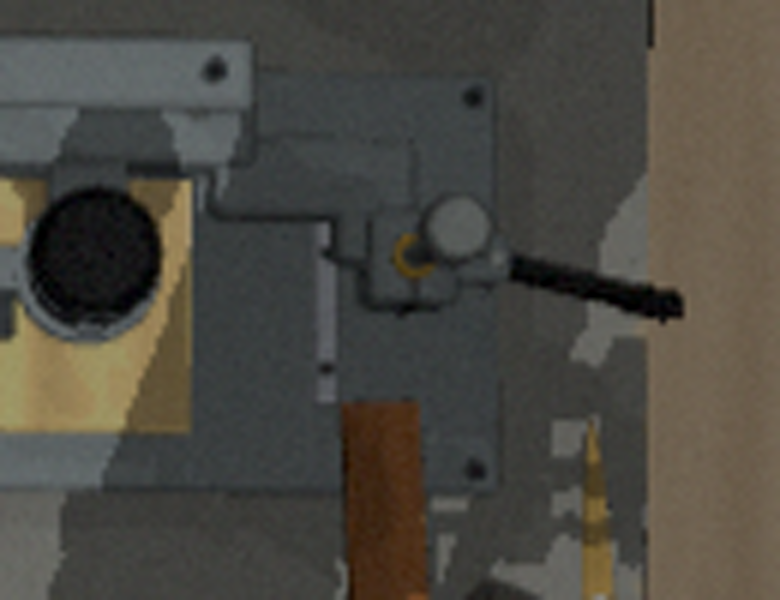

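View pics/s3.png

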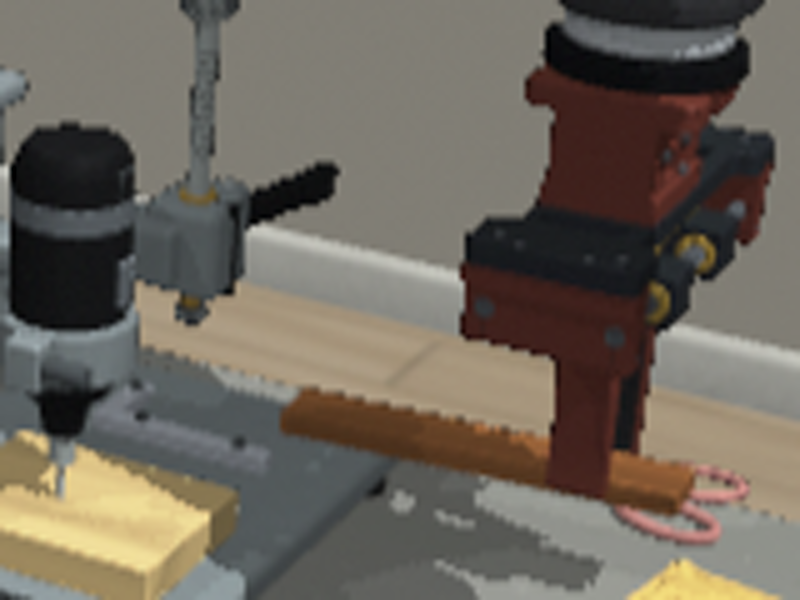

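The top picture shows the strip's far end from (342,403) to (418,402), its left edge running down to (349,590), and the fence's right edge at x≈336. In the side picture the strip is level above the plate.

```bash
python3 -c "
from h import *
c=cam('top')
T=lambda u,v,z: unp(c,u/6+330,v/6+200,z).round(1)
print('strip',T(342,403,60),T(418,402,60),'leftedge',T(349,590,60),T(428,590,60))
print('fence right',T(336,230,32),T(336,402,32))
print('plate NR',T(495,488,24))
s=ctrl.state();print(s['position'],s['tool_rot'])"
```

```text
strip [ 509.6 -220.2   60. ] [ 510.9 -249.7   60. ] leftedge [ 437.6 -224.2   60. ] [ 438.5 -254.7   60. ]
fence right [ 580.1 -220.1   32. ] [ 511.5 -221.4   32. ]
plate NR [ 479.7 -286.4   24. ]
[ 384.3787344  -240.26549803   55.91120258] [-3.13929832  0.0036157   0.01998416]
```

send_rows(
  offset=[
    [0, 0, 0],
    [0, 0, 0.8],
    [0, 0, 0.8],
    [0, 0, 0.8],
    [1.0, 0, 0],
    [1.2, 0, 0],
    [1.2, 0, 0],
    [1.2, 0, 0],
    [1.0, 0, 0],
    [0, 0, 0],
  ],
  turn=[
    [0, 0, 0.035],
    [0, 0, 0],
    [0, 0, 0],
    [0, 0, 0],
    [0, 0, 0],
    [0, 0, 0],
    [0, 0, 0],
    [0, 0, 0],
    [0, 0, 0],
    [0, 0, 0],
  ],
  claw=[0.8, 0.8, 0.8, 0.8, 0.8, 0.8, 0.8, 0.8, 0.8, 0.8],
)

```text
clock: 8.05
position: [445.5, -241.8, 33.1]
tool_rot: [3.141, -0.003, -0.013]
wrist_force: [-0.1, 1.1, -0.9]
grip_width: 0.342
gripper_force: 19.6
```

```bash
python3 -c "
from h import *
c=cam('top');save(c,'t4.png',(360,210,430,300),6.6)
print(ctrl.state()['position'],ctrl.state()['tool_rot'],ctrl.state()['wrist_force'])"
```

```text
[ 443.55492376 -241.79198225   32.79647214] [ 3.14136706e+00 -1.25018556e-03 -1.38475604e-02] [ 0.05521222  0.32722095 -1.25056501]
```

View pics/t4.png

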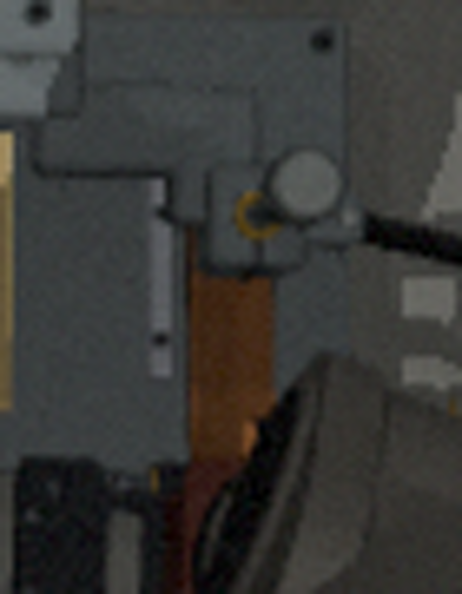

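The strip lies parallel to the fence, with its left edge at x≈189 and the fence at x≈173, a gap of about 5 mm, and it is going under the boss. Next I'll lower it onto the plate and advance it gently.

send_rows(
  offset=[
    [0.4, 0, 0],
    [0.4, 0, 0],
    [0, 0, 0.1],
    [0, 0, 0.1],
    [0, 0, 0.1],
    [0, 0, 0],
    [0, 0, 0],
    [0, 0, 0],
    [0, 0, 0],
    [0, 0, 0],
  ],
  turn=[
    [0, 0, 0],
    [0, 0, 0],
    [0, 0, 0],
    [0, 0, 0],
    [0, 0, 0],
    [0, 0, 0],
    [0, 0, 0],
    [0, 0, 0],
    [0, 0, 0],
    [0, 0, 0],
  ],
  claw=[0.8, 0.8, 0.8, 0.8, 0.8, 0.8, 0.8, 0.8, 0.8, 0.8],
)

```text
clock: 8.93
position: [449.5, -242.2, 29.7]
tool_rot: [3.142, 0.0, -0.015]
wrist_force: [-1.3, 0.0, 2.6]
grip_width: 0.344
gripper_force: 19.6
```

send_rows(
  offset=[
    [0.1, 0, 0],
    [0.1, 0, 0],
    [0.1, 0, 0],
    [0.1, 0, 0],
    [0, 0, 0],
    [0, 0, 0],
    [0, 0, 0],
    [0, 0, 0],
    [0, 0, 0],
    [0, 0, 0],
  ],
  turn=[
    [0, 0, 0],
    [0, 0, 0],
    [0, 0, 0],
    [0, 0, 0],
    [0, 0, 0],
    [0, 0, 0],
    [0, 0, 0],
    [0, 0, 0],
    [0, 0, 0],
    [0, 0, 0],
  ],
  claw=[0.8, 0.8, 0.8, 0.8, 0.8, 0.8, 0.8, 0.8, 0.8, 0.8],
)

```text
clock: 9.77
position: [454.1, -242.2, 29.7]
tool_rot: [3.141, -0.001, -0.015]
wrist_force: [-0.1, -0.8, 2.6]
grip_width: 0.343
gripper_force: 19.6
```

send_rows(
  offset=[
    [0.1, 0, 0],
    [0.1, 0, 0],
    [0.1, 0, 0],
    [0, 0, 0],
    [0, 0, 0],
    [0, 0, 0],
    [0, 0, 0],
    [0, 0, 0],
    [0, 0, 0],
    [0, 0, 0],
  ],
  turn=[
    [0, 0, 0],
    [0, 0, 0],
    [0, 0, 0],
    [0, 0, 0],
    [0, 0, 0],
    [0, 0, 0],
    [0, 0, 0],
    [0, 0, 0],
    [0, 0, 0],
    [0, 0, 0],
  ],
  claw=[0.8, 0.8, 0.8, 0.8, 0.8, 0.8, 0.8, 0.8, 0.8, 0.8],
)

```text
clock: 10.6
position: [456.5, -242.2, 29.6]
tool_rot: [-3.142, 0.001, -0.015]
wrist_force: [-3.4, 0.3, 3.9]
grip_width: 0.343
gripper_force: 19.7
```

send_rows(
  offset=[
    [0.1, 0, 0],
    [0.1, 0, 0],
    [0, 0, 0],
    [0, 0, 0],
    [0, 0, 0],
    [0, 0, 0],
    [0, 0, 0],
    [0, 0, 0],
    [0, 0, 0],
    [0, 0, 0],
  ],
  turn=[
    [0, 0, 0],
    [0, 0, 0],
    [0, 0, 0],
    [0, 0, 0],
    [0, 0, 0],
    [0, 0, 0],
    [0, 0, 0],
    [0, 0, 0],
    [0, 0, 0],
    [0, 0, 0],
  ],
  claw=[0.8, 0.8, 0.8, 0.8, 0.8, 0.8, 0.8, 0.8, 0.8, 0.8],
)

```text
clock: 11.43
position: [456.7, -242.2, 29.5]
tool_rot: [-3.141, 0.004, -0.015]
wrist_force: [-9.2, -0.4, 8.4]
grip_width: 0.339
gripper_force: 19.9
```

send_rows(
  offset=[
    [-0.1, 0, -0.05],
    [0, -0.1, 0],
    [0, -0.1, 0],
    [0, -0.1, 0],
    [0, 0, 0],
    [0, 0, 0],
    [0, 0, 0],
    [0, 0, 0],
    [0, 0, 0],
    [0, 0, 0],
  ],
  turn=[
    [0, 0, 0],
    [0, 0, 0],
    [0, 0, 0],
    [0, 0, 0],
    [0, 0, 0],
    [0, 0, 0],
    [0, 0, 0],
    [0, 0, 0],
    [0, 0, 0],
    [0, 0, 0],
  ],
  claw=[0.8, 0.8, 0.8, 0.8, 0.8, 0.8, 0.8, 0.8, 0.8, 0.8],
)

```text
clock: 12.27
position: [456.8, -239.0, 29.7]
tool_rot: [-3.141, 0.002, -0.015]
wrist_force: [-5.6, -0.9, 0.6]
grip_width: 0.333
gripper_force: 19.9
```

send_rows(
  offset=[
    [0, -0.1, 0],
    [0, 0, 0],
    [0, 0, 0],
    [0, 0, 0],
    [0, 0, 0],
    [0, 0, 0],
    [0, 0, 0],
    [0, 0, 0],
    [0, 0, 0],
    [0, 0, 0],
  ],
  turn=[
    [0, 0, 0],
    [0, 0, 0],
    [0, 0, 0],
    [0, 0, 0],
    [0, 0, 0],
    [0, 0, 0],
    [0, 0, 0],
    [0, 0, 0],
    [0, 0, 0],
    [0, 0, 0],
  ],
  claw=[0.8, 0.8, 0.8, 0.8, 0.8, 0.8, 0.8, 0.8, 0.8, 0.8],
)

```text
clock: 13.1
position: [456.8, -238.1, 29.7]
tool_rot: [-3.141, 0.002, -0.016]
wrist_force: [-5.2, -1.4, 0.9]
grip_width: 0.339
gripper_force: 20.0
```

send_rows(
  offset=[
    [0, -0.1, 0],
    [0, 0, 0],
    [0, 0, 0],
    [0, 0, 0],
    [0, 0, 0],
    [0, 0, 0],
    [0, 0, 0],
    [0, 0, 0],
    [0, 0, 0],
    [0, 0, 0],
  ],
  turn=[
    [0, 0, 0],
    [0, 0, 0],
    [0, 0, 0],
    [0, 0, 0],
    [0, 0, 0],
    [0, 0, 0],
    [0, 0, 0],
    [0, 0, 0],
    [0, 0, 0],
    [0, 0, 0],
  ],
  claw=[0.8, 0.8, 0.8, 0.8, 0.8, 0.8, 0.8, 0.8, 0.8, 0.8],
)

```text
clock: 13.93
position: [456.8, -237.4, 29.7]
tool_rot: [-3.142, 0.002, -0.016]
wrist_force: [-5.4, -2.0, 1.5]
grip_width: 0.334
gripper_force: 20.0
```

send_rows(
  offset=[
    [0, -0.1, 0],
    [0, 0, 0],
    [0, 0, 0],
    [0, 0, 0],
    [0, 0, 0],
    [0, 0, 0],
    [0, 0, 0],
    [0, 0, 0],
    [0, 0, 0],
    [0, 0, 0],
  ],
  turn=[
    [0, 0, 0],
    [0, 0, 0],
    [0, 0, 0],
    [0, 0, 0],
    [0, 0, 0],
    [0, 0, 0],
    [0, 0, 0],
    [0, 0, 0],
    [0, 0, 0],
    [0, 0, 0],
  ],
  claw=[0.8, 0.8, 0.8, 0.8, 0.8, 0.8, 0.8, 0.8, 0.8, 0.8],
)

```text
clock: 14.77
position: [456.8, -236.8, 29.7]
tool_rot: [3.141, 0.002, -0.017]
wrist_force: [-5.9, -2.4, 0.9]
grip_width: 0.334
gripper_force: 20.0
```

send_rows(
  offset=[
    [0, -0.1, 0],
    [0, 0, 0],
    [0, 0, 0],
    [0, 0, 0],
    [0, 0, 0],
    [0, 0, 0],
    [0, 0, 0],
    [0, 0, 0],
    [0, 0, 0],
    [0, 0, 0],
  ],
  turn=[
    [0, 0, 0],
    [0, 0, 0],
    [0, 0, 0],
    [0, 0, 0],
    [0, 0, 0],
    [0, 0, 0],
    [0, 0, 0],
    [0, 0, 0],
    [0, 0, 0],
    [0, 0, 0],
  ],
  claw=[0.8, 0.8, 0.8, 0.8, 0.8, 0.8, 0.8, 0.8, 0.8, 0.8],
)

```text
clock: 15.6
position: [456.8, -235.7, 29.7]
tool_rot: [3.141, 0.002, -0.017]
wrist_force: [-6.2, -1.7, 1.7]
grip_width: 0.342
gripper_force: 20.0
```

```bash
python3 -c "
from h import *
c=cam('top');save(c,'t5.png',(370,210,430,285),8)
print(ctrl.state()['position'],ctrl.state()['wrist_force'],ctrl.state()['wrist_torque'])"
```

```text
[ 456.82421136 -235.68618495   29.74422133] [-5.64295685 -1.36845444  0.52855085] [-0.37636484  1.20596196 -0.14048149]
```

View pics/t5.png

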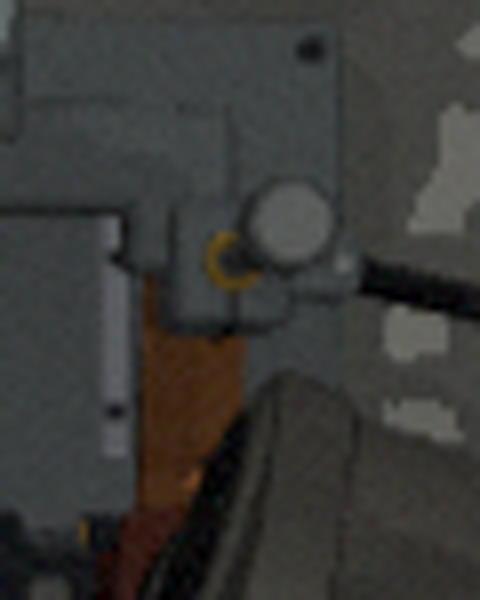

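The strip has skewed: its left edge runs from (147,290) to (137,490) while the fence is at x≈128, because the far end dragged on the stop. I'll back off, straighten it and move left again.

send_rows(
  offset=[
    [-0.2, 0, 0],
    [0, 0, 0],
    [0, 0, 0],
    [0, -0.1, 0],
    [0, 0, 0],
    [0, 0, 0],
    [0, 0, 0],
    [0, 0, 0],
    [0, 0, 0],
    [0, 0, 0],
  ],
  turn=[
    [0, 0, 0],
    [0, 0, -0.02],
    [0, 0, -0.025],
    [0, 0, 0],
    [0, 0, 0],
    [0, 0, 0],
    [0, 0, 0],
    [0, 0, 0],
    [0, 0, 0],
    [0, 0, 0],
  ],
  claw=[0.8, 0.8, 0.8, 0.8, 0.8, 0.8, 0.8, 0.8, 0.8, 0.8],
)

```text
clock: 16.48
position: [456.9, -235.4, 30.5]
tool_rot: [3.14, -0.002, 0.029]
wrist_force: [0.9, -5.3, -1.1]
grip_width: 0.338
gripper_force: 20.1
```

send_rows(
  offset=[
    [0, -0.1, 0],
    [0, 0, 0],
    [0, 0, 0],
    [0, 0, 0],
    [0, 0, 0],
    [0, 0, 0],
    [0, 0, 0],
    [0, 0, 0],
    [0, 0, 0],
    [0, 0, 0],
  ],
  turn=[
    [0, 0, 0],
    [0, 0, 0],
    [0, 0, 0],
    [0, 0, 0],
    [0, 0, 0],
    [0, 0, 0],
    [0, 0, 0],
    [0, 0, 0],
    [0, 0, 0],
    [0, 0, 0],
  ],
  claw=[0.8, 0.8, 0.8, 0.8, 0.8, 0.8, 0.8, 0.8, 0.8, 0.8],
)

```text
clock: 17.32
position: [456.8, -235.0, 30.6]
tool_rot: [3.139, -0.002, 0.028]
wrist_force: [-0.0, -6.8, -1.2]
grip_width: 0.338
gripper_force: 20.1
```

```bash
cat >> h.py <<'E'
def edges(rows=(250,255,258,262,266,268),n=1):
    c=cam('top'); im=np.array(c['pixels']).astype(int)
    for r in rows:
        print(r,' '.join('%d/%d'%(p[0],p[2]) for p in im[r,380:406]))
E
python3 -c "
from h import *
edges()
print(ctrl.state()['position'],ctrl.state()['tool_rot'],ctrl.state()['wrist_force'],ctrl.state()['wrist_torque'])"
```

```text
250 57/60 62/67 68/73 87/93 89/94 88/94 40/31 60/13 60/20 42/25 25/29 29/32 32/36 42/44 37/40 36/39 34/38 29/31 26/29 25/29 33/38 40/46 37/40 42/46 40/47 42/47
255 58/64 62/66 66/71 85/91 90/98 84/87 44/30 61/16 60/19 56/2 61/17 61/19 60/19 64/18 73/27 69/21 71/26 70/22 66/23 55/50 60/64 58/62 62/66 59/65 63/66 55/61
258 54/60 59/65 66/71 81/90 90/96 81/86 43/32 63/19 61/21 62/18 65/20 59/9 60/19 63/20 73/24 70/24 69/18 66/22 67/27 58/51 60/63 55/58 39/41 33/29 34/29 43/38
262 55/62 60/63 62/67 60/64 59/63 68/71 42/30 65/20 57/13 62/11 62/21 58/18 61/24 65/23 70/24 70/23 66/17 72/27 61/21 30/25 34/29 38/38 47/44 29/31 48/45 52/47
266 62/66 61/63 72/75 89/92 91/99 88/95 39/29 60/18 62/25 62/14 60/18 63/23 64/25 64/20 68/19 71/25 27/9 18/19 4/14 22/21 43/38 52/48 43/40 42/36 52/42 51/47
268 59/65 56/63 52/58 58/63 54/58 56/61 36/19 61/19 59/16 61/18 65/26 60/27 62/26 62/16 22/14 17/16 10/12 0/3 10/15 14/16 49/45 57/48 29/26 49/44 52/47 57/50
[ 456.7888401  -235.04626695   30.64771304] [ 3.13931590e+00 -2.36500641e-03  2.79710916e-02] [ 1.53642249 -6.44090578 -2.21960191] [-1.61624934 -0.0080475  -0.45653722]
```

The strip's left edge is now straight and flush along the fence, at column 386 in all rows. Next I'll push it forward to the stop.

send_rows(
  offset=[
    [0.1, 0, 0.05],
    [0.1, 0, 0],
    [0, 0, 0],
    [0, 0, 0],
    [0, 0, 0],
    [0, 0, 0],
    [0, 0, 0],
    [0, 0, 0],
    [0, 0, 0],
    [0, 0, 0],
  ],
  turn=[
    [0, 0, 0],
    [0, 0, 0],
    [0, 0, 0],
    [0, 0, 0],
    [0, 0, 0],
    [0, 0, 0],
    [0, 0, 0],
    [0, 0, 0],
    [0, 0, 0],
    [0, 0, 0],
  ],
  claw=[0.8, 0.8, 0.8, 0.8, 0.8, 0.8, 0.8, 0.8, 0.8, 0.8],
)

```text
clock: 18.2
position: [456.9, -235.1, 29.8]
tool_rot: [3.14, 0.001, 0.027]
wrist_force: [-3.8, -7.5, -0.6]
grip_width: 0.338
gripper_force: 20.1
```

send_rows(
  offset=[
    [0.1, 0, 0],
    [0, 0, 0],
    [0, 0, 0],
    [0, 0, 0],
    [0, 0, 0],
    [0, 0, 0],
    [0, 0, 0],
    [0, 0, 0],
    [0, 0, 0],
    [0, 0, 0],
  ],
  turn=[
    [0, 0, 0],
    [0, 0, 0],
    [0, 0, 0],
    [0, 0, 0],
    [0, 0, 0],
    [0, 0, 0],
    [0, 0, 0],
    [0, 0, 0],
    [0, 0, 0],
    [0, 0, 0],
  ],
  claw=[0.8, 0.8, 0.8, 0.8, 0.8, 0.8, 0.8, 0.8, 0.8, 0.8],
)

```text
clock: 19.03
position: [456.9, -235.1, 29.7]
tool_rot: [3.14, 0.003, 0.027]
wrist_force: [-5.9, -6.6, 2.8]
grip_width: 0.34
gripper_force: 20.1
```

send_rows(
  offset=[
    [0, 0, 0],
    [0, 0, 0],
    [0, 0, 0],
    [0, 0, 0],
    [0, 0, 0],
    [0, 0, 0],
    [-1, 0, 0],
    [-1, 0, 0],
    [0, 0, -1],
    [0, 0, -2],
  ],
  turn=[
    [0, 0, 0],
    [0, 0, 0],
    [0, 0, 0],
    [0, 0, 0],
    [0, 0, 0],
    [0, 0, 0],
    [0, 0, 0],
    [0, 0, 0],
    [0, 0, 0],
    [0, 0, 0],
  ],
  claw=[0.4, 0.4, 0.4, 0.4, 0.4, 0.4, 0.4, 0.4, 0.4, 0.4],
)

```text
clock: 19.87
position: [435.8, -233.1, 58.7]
tool_rot: [-3.14, 0.005, 0.029]
wrist_force: [0.3, -0.2, 1.1]
grip_width: 0.599
gripper_force: 0.0
```

send_rows(
  offset=[
    [-1.5, 0, -3],
    [-1, 0, -3],
    [0, 0, -3],
    [0, 0, -3],
    [0, 0, -3],
    [0, 0, -3],
    [0, 0, -3],
    [0, 0, -3],
    [0, 0, 0],
    [0, 0, 0],
  ],
  turn=[
    [0, 0, 0],
    [0, 0, 0],
    [0, 0, 0],
    [0, 0, 0],
    [0, 0, 0],
    [0, 0, 0],
    [0, 0, 0],
    [0, 0, 0],
    [0, 0, 0],
    [0, 0, 0],
  ],
  claw=[0.4, 0.4, 0.4, 0.4, 0.4, 0.4, 0.4, 0.4, 0.4, 0.4],
)

```text
clock: 20.7
position: [414.2, -234.8, 301.8]
tool_rot: [3.14, -0.004, 0.029]
wrist_force: [0.0, -0.0, -1.3]
grip_width: 0.597
gripper_force: 0.0
```

```bash
python3 -c "
from h import *
edges((248,252,256,262))
c=cam('top');save(c,'t6.png',(360,215,430,290),6)
s=cam('side');save(s,'s6.png',(330,150,440,290),5)
a=cv2.imread('pics/t6.png');b=cv2.imread('pics/s6.png')
h=max(a.shape[0],b.shape[0]);o=np.zeros((h,0,3),np.uint8)
for i in(a,b): o=np.hstack([o,np.vstack([i,np.zeros((h-i.shape[0],i.shape[1],3),np.uint8)])])
if o.shape[1]>800 or h>600: o=cv2.resize(o,None,fx=min(800/o.shape[1],600/h),fy=min(800/o.shape[1],600/h))
cv2.imwrite('pics/m6.png',o);print(a.shape,b.shape,o.shape,ctrl.state()['position'])"
```

```text
248 53/61 58/60 64/70 85/91 89/94 87/92 33/30 67/26 54/14 40/18 37/39 37/42 51/52 62/67 59/67 59/64 64/69 61/68 50/54 43/44 66/72 62/68 63/67 59/64 56/59 51/54
252 57/64 56/62 65/70 85/92 89/95 85/91 45/33 63/17 62/18 60/19 61/22 56/15 55/18 62/23 97/32 98/35 53/19 53/18 95/35 55/52 82/88 82/88 83/92 87/91 88/95 91/98
256 52/59 58/62 65/68 87/94 89/93 84/88 43/31 61/20 61/26 63/26 63/19 62/11 91/29 100/32 107/35 111/42 112/38 111/38 104/38 59/58 87/95 89/97 93/99 91/99 93/100 91/100
262 60/63 58/62 63/65 56/62 55/57 64/69 44/30 64/22 65/20 92/31 101/35 96/32 98/34 105/37 110/35 106/34 109/34 109/38 103/36 58/54 89/97 88/97 91/97 90/96 92/97 89/99
(450, 420, 3) (700, 550, 3) (577, 800, 3) [ 412.81303301 -234.10661391  298.66253217]
```

View pics/m6.png

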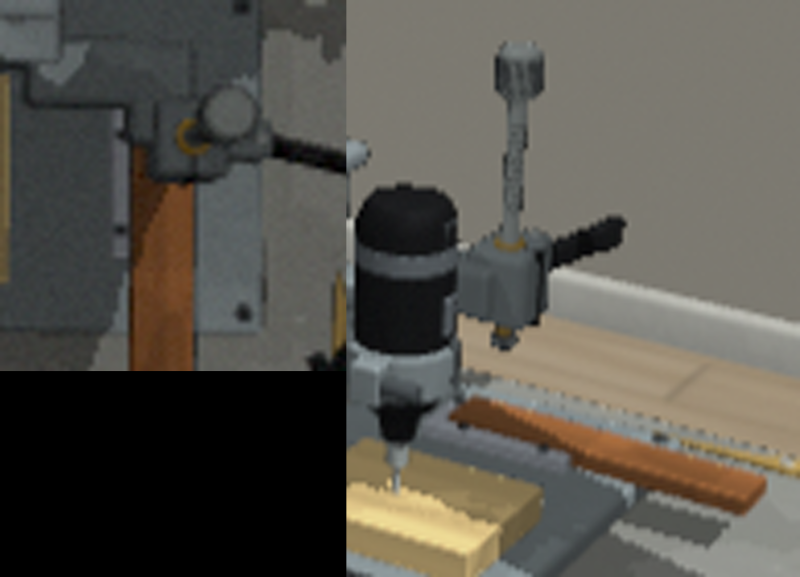

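The pictures show the strip seated: it is parallel to the fence and against it, and it passes under the boss with its near end overhanging the plate. The foot is at (505,345) and the knob top at (519,42) in the right half. All 10 pictures are now used, so I'll work from numbers only.

```bash
python3 -c "
from h import *
from scipy.optimize import least_squares as L
s=cam('side')
for n,(u,v) in dict(foot=(505,345),ktop=(519,42),kbot=(519,97)).items():
    p=np.array([330+(u-346)/4.12,150+v/4.12])
    f=lambda z:proj(s,[561,-236.5,z[0]])-p
    r=L(f,[100]);print(n,r.x,r.fun)
print(proj(s,[561,-236.5,34]))
c=cam('top');print(360+229/4.943,215+111/4.943,proj(c,[561,-236.5,231]))
"
```

```text
foot [73.35858459] [-0.55039937 -0.03454676]
ktop [234.98696813] [0.66286024 0.04160558]
kbot [207.1044072] [-0.17175717 -0.01078064]
[366.99693215 250.35069266]
406.32814080517903 237.45599838154968 [406.47960735 237.82456371]
```

send_rows(
  offset=[
    [0, 0, 0],
    [3, 0.12, 0],
    [3, 0.12, 0],
    [3, 0.12, 0],
    [3, 0.12, 0],
    [2.8, 0.12, 0],
    [0, 0, 1],
    [0, 0, 1],
    [0, 0, 1],
    [0, 0, 1],
  ],
  turn=[
    [0, 0, 0],
    [0, 0, 0],
    [0, 0, 0],
    [0, 0, 0],
    [0, 0, 0],
    [0, 0, 0],
    [0, 0, 0],
    [0, 0, 0],
    [0, 0, 0],
    [0, 0, 0],
  ],
  claw=[1, 1, 1, 1, 1, 1, 1, 1, 1, 1],
)

```text
clock: 21.78
position: [560.4, -236.3, 258.1]
tool_rot: [-3.141, 0.002, 0.029]
wrist_force: [-0.0, -0.4, 0.0]
grip_width: 0.005
gripper_force: 0.0
```

send_rows(
  offset=[
    [0, 0, 0.5],
    [0, 0, 0.5],
    [0, 0, 0.4],
    [0, 0, 0.2],
    [0, 0, 0.2],
    [0, 0, 0.2],
    [0, 0, 0.2],
    [0, 0, 0.2],
    [0, 0, 0],
    [0, 0, 0],
  ],
  turn=[
    [0, 0, 0],
    [0, 0, 0],
    [0, 0, 0],
    [0, 0, 0],
    [0, 0, 0],
    [0, 0, 0],
    [0, 0, 0],
    [0, 0, 0],
    [0, 0, 0],
    [0, 0, 0],
  ],
  claw=[1, 1, 1, 1, 1, 1, 1, 1, 1, 1],
)

```text
clock: 22.62
position: [562.0, -236.0, 235.6]
tool_rot: [-3.142, 0.0, 0.03]
wrist_force: [0.5, -1.1, 0.4]
grip_width: 0.001
gripper_force: 0.0
```

Knob contact is expected soon, after which the rod should travel about 39 mm.

send_rows(
  offset=[
    [0, 0, 0.2],
    [0, 0, 0.2],
    [0, 0, 0.2],
    [0, 0, 0.2],
    [0, 0, 0.2],
    [0, 0, 0],
    [0, 0, 0],
    [0, 0, 0],
    [0, 0, 0],
    [0, 0, 0],
  ],
  turn=[
    [0, 0, 0],
    [0, 0, 0],
    [0, 0, 0],
    [0, 0, 0],
    [0, 0, 0],
    [0, 0, 0],
    [0, 0, 0],
    [0, 0, 0],
    [0, 0, 0],
    [0, 0, 0],
  ],
  claw=[1, 1, 1, 1, 1, 1, 1, 1, 1, 1],
)

```text
clock: 23.45
position: [561.8, -236.0, 225.5]
tool_rot: [-3.141, 0.0, 0.03]
wrist_force: [0.5, -1.1, 0.0]
grip_width: 0.007
gripper_force: 0.0
```

send_rows(
  offset=[
    [0, 0, 0.2],
    [0, 0, 0.2],
    [0, 0, 0.2],
    [0, 0, 0.2],
    [0, 0, 0.2],
    [0, 0, 0.2],
    [0, 0, 0.2],
    [0, 0, 0.2],
    [0, 0, 0],
    [0, 0, 0],
  ],
  turn=[
    [0, 0, 0],
    [0, 0, 0],
    [0, 0, 0],
    [0, 0, 0],
    [0, 0, 0],
    [0, 0, 0],
    [0, 0, 0],
    [0, 0, 0],
    [0, 0, 0],
    [0, 0, 0],
  ],
  claw=[1, 1, 1, 1, 1, 1, 1, 1, 1, 1],
)

```text
clock: 24.28
position: [561.7, -235.9, 209.3]
tool_rot: [-3.141, 0.001, 0.03]
wrist_force: [-0.5, -0.6, 0.8]
grip_width: 0.004
gripper_force: 0.0
```

```bash
cat >> h.py <<'E'
def footz(a='side'):
    pass
E
python3 -c "
from h import *
s=ctrl.state();print(s['position'],s['wrist_force'])
c=cam('side');im=np.array(c['pixels']).astype(int)
print(im[225:262,367:371].sum(2).tolist())"
```

```text
[ 561.74083336 -235.94271367  209.25972651] [-0.54710595 -0.56536577  0.80255204]
[[222, 220, 222, 248], [222, 222, 223, 232], [223, 223, 222, 226], [206, 211, 218, 220], [253, 242, 227, 210], [283, 278, 262, 179], [284, 290, 272, 163], [285, 289, 288, 377], [285, 290, 296, 447], [286, 290, 296, 450], [287, 291, 292, 446], [288, 286, 288, 431], [288, 286, 285, 426], [287, 288, 289, 439], [277, 284, 247, 447], [229, 252, 376, 441], [200, 207, 288, 290], [169, 167, 141, 257], [187, 190, 181, 292], [194, 209, 205, 345], [200, 285, 236, 418], [381, 405, 390, 446], [434, 395, 430, 444], [299, 338, 367, 383], [198, 248, 255, 329], [182, 185, 193, 251], [178, 179, 179, 182], [176, 171, 174, 174], [178, 176, 174, 171], [165, 161, 166, 172], [259, 187, 186, 161], [340, 316, 313, 266], [350, 361, 355, 338], [320, 323, 326, 341], [307, 302, 305, 316], [283, 301, 316, 304], [260, 269, 278, 280]]
```

send_rows(
  offset=[
    [0, 0, 0.1],
    [0, 0, 0.1],
    [0, 0, 0.1],
    [0, 0, 0.1],
    [0, 0, 0.1],
    [0, 0, 0.1],
    [0, 0, 0.1],
    [0, 0, 0],
    [0, 0, 0],
    [0, 0, 0],
  ],
  turn=[
    [0, 0, 0],
    [0, 0, 0],
    [0, 0, 0],
    [0, 0, 0],
    [0, 0, 0],
    [0, 0, 0],
    [0, 0, 0],
    [0, 0, 0],
    [0, 0, 0],
    [0, 0, 0],
  ],
  claw=[1, 1, 1, 1, 1, 1, 1, 1, 1, 1],
)

```text
clock: 25.17
position: [562.0, -236.0, 202.5]
tool_rot: [-3.142, 0.0, 0.03]
wrist_force: [-0.3, -1.7, -0.8]
grip_width: 0.006
gripper_force: 0.0
```

```bash
python3 -c "
from h import *
s=ctrl.state();print(s['position'],s['wrist_force'])
c=cam('side');im=np.array(c['pixels']).astype(int)
print([r.tolist() for r in im[240:260,366:370].sum(2)])"
```

```text
[ 561.95671869 -236.03904919  202.4996637 ] [-0.25719985 -1.72876209 -0.84703125]
[[276, 289, 287, 289], [276, 289, 283, 248], [265, 275, 272, 320], [226, 226, 229, 330], [201, 197, 193, 219], [166, 164, 160, 174], [155, 156, 176, 199], [163, 167, 201, 233], [142, 159, 186, 304], [168, 180, 183, 254], [180, 181, 185, 195], [177, 177, 180, 180], [172, 174, 175, 177], [166, 176, 175, 171], [159, 163, 162, 167], [303, 261, 188, 189], [358, 338, 315, 314], [341, 352, 360, 356], [310, 320, 322, 325], [308, 304, 302, 302]]
```

send_rows(
  offset=[
    [0, 0, 0.05],
    [0, 0, 0.05],
    [0, 0, 0.05],
    [0, 0, 0.05],
    [0, 0, 0],
    [0, 0, 0],
    [0, 0, 0],
    [0, 0, 0],
    [0, 0, 0],
    [0, 0, 0],
  ],
  turn=[
    [0, 0, 0],
    [0, 0, 0],
    [0, 0, 0],
    [0, 0, 0],
    [0, 0, 0],
    [0, 0, 0],
    [0, 0, 0],
    [0, 0, 0],
    [0, 0, 0],
    [0, 0, 0],
  ],
  claw=[1, 1, 1, 1, 1, 1, 1, 1, 1, 1],
)

```text
clock: 26.05
position: [562.0, -236.1, 200.7]
tool_rot: [3.142, -0.0, 0.03]
wrist_force: [0.0, 0.1, 1.0]
grip_width: 0.004
gripper_force: 0.5
```

send_rows(
  offset=[
    [0, 0, 0.05],
    [0, 0, 0.05],
    [0, 0, 0],
    [0, 0, 0],
    [0, 0, 0],
    [0, 0, 0],
    [0, 0, 0],
    [0, 0, 0],
    [0, 0, 0],
    [0, 0, 0],
  ],
  turn=[
    [0, 0, 0],
    [0, 0, 0],
    [0, 0, 0],
    [0, 0, 0],
    [0, 0, 0],
    [0, 0, 0],
    [0, 0, 0],
    [0, 0, 0],
    [0, 0, 0],
    [0, 0, 0],
  ],
  claw=[1, 1, 1, 1, 1, 1, 1, 1, 1, 1],
)

```text
clock: 26.88
position: [562.0, -236.0, 199.6]
tool_rot: [-3.142, -0.0, 0.03]
wrist_force: [-0.1, 0.4, 1.0]
grip_width: 0.009
gripper_force: 0.3
```

send_rows(
  offset=[
    [0, 0, 0.05],
    [0, 0, 0],
    [0, 0, 0],
    [0, 0, 0],
    [0, 0, 0],
    [0, 0, 0],
    [0, 0, 0],
    [0, 0, 0],
    [0, 0, 0],
    [0, 0, 0],
  ],
  turn=[
    [0, 0, 0],
    [0, 0, 0],
    [0, 0, 0],
    [0, 0, 0],
    [0, 0, 0],
    [0, 0, 0],
    [0, 0, 0],
    [0, 0, 0],
    [0, 0, 0],
    [0, 0, 0],
  ],
  claw=[1, 1, 1, 1, 1, 1, 1, 1, 1, 1],
)

```text
clock: 27.72
position: [561.9, -236.0, 199.2]
tool_rot: [3.142, -0.0, 0.03]
wrist_force: [-0.6, -0.5, 1.8]
grip_width: 0.006
gripper_force: 0.7
```

send_rows(
  offset=[
    [0, 0, 0.05],
    [0, 0, 0],
    [0, 0, 0],
    [0, 0, 0],
    [0, 0, 0],
    [0, 0, 0],
    [0, 0, 0.05],
    [0, 0, 0],
    [0, 0, 0],
    [0, 0, 0],
  ],
  turn=[
    [0, 0, 0],
    [0, 0, 0],
    [0, 0, 0],
    [0, 0, 0],
    [0, 0, 0],
    [0, 0, 0],
    [0, 0, 0],
    [0, 0, 0],
    [0, 0, 0],
    [0, 0, 0],
  ],
  claw=[1, 1, 1, 1, 1, 1, 1, 1, 1, 1],
)

```text
clock: 28.55
position: [562.0, -236.0, 198.1]
tool_rot: [3.142, -0.0, 0.03]
wrist_force: [-0.2, -0.5, 0.6]
grip_width: 0.008
gripper_force: 0.5
```

send_rows(
  offset=[
    [0, 0, 0.05],
    [0, 0, 0],
    [0, 0, 0],
    [0, 0, 0],
    [0, 0, 0],
    [0, 0, 0],
    [0, 0, 0],
    [0, 0, 0],
    [0, 0, 0],
    [0, 0, 0],
  ],
  turn=[
    [0, 0, 0],
    [0, 0, 0],
    [0, 0, 0],
    [0, 0, 0],
    [0, 0, 0],
    [0, 0, 0],
    [0, 0, 0],
    [0, 0, 0],
    [0, 0, 0],
    [0, 0, 0],
  ],
  claw=[1, 1, 1, 1, 1, 1, 1, 1, 1, 1],
)

```text
clock: 29.38
position: [561.9, -236.0, 197.6]
tool_rot: [-3.142, 0.0, 0.03]
wrist_force: [0.6, -0.0, 0.4]
grip_width: 0.004
gripper_force: 0.3
```

send_rows(
  offset=[
    [0, 0, 0.05],
    [0, 0, 0],
    [0, 0, 0],
    [0, 0, 0],
    [0, 0, 0],
    [0, 0, 0],
    [0, 0, 0],
    [0, 0, 0],
    [0, 0, 0],
    [0, 0, 0],
  ],
  turn=[
    [0, 0, 0],
    [0, 0, 0],
    [0, 0, 0],
    [0, 0, 0],
    [0, 0, 0],
    [0, 0, 0],
    [0, 0, 0],
    [0, 0, 0],
    [0, 0, 0],
    [0, 0, 0],
  ],
  claw=[1, 1, 1, 1, 1, 1, 1, 1, 1, 1],
)

```text
clock: 30.22
position: [562.0, -236.0, 197.2]
tool_rot: [3.142, -0.0, 0.03]
wrist_force: [1.1, -0.6, 1.4]
grip_width: 0.001
gripper_force: 0.6
```

send_rows(
  offset=[
    [0, 0, 0.05],
    [0, 0, 0],
    [0, 0, 0],
    [0, 0, 0.05],
    [0, 0, 0],
    [0, 0, 0],
    [0, 0, 0],
    [0, 0, 0],
    [0, 0, 0],
    [0, 0, 0],
  ],
  turn=[
    [0, 0, 0],
    [0, 0, 0],
    [0, 0, 0],
    [0, 0, 0],
    [0, 0, 0],
    [0, 0, 0],
    [0, 0, 0],
    [0, 0, 0],
    [0, 0, 0],
    [0, 0, 0],
  ],
  claw=[1, 1, 1, 1, 1, 1, 1, 1, 1, 1],
)

```text
clock: 31.05
position: [562.0, -236.0, 196.1]
tool_rot: [3.142, -0.0, 0.03]
wrist_force: [0.0, 0.2, 1.0]
grip_width: 0.005
gripper_force: 0.4
```

```bash
python3 -c "
from h import *
s=ctrl.state();print(s['position'],s['wrist_force'])
c=cam('side');im=np.array(c['pixels']).astype(int)
print([r.tolist() for r in im[242:256,362:373].sum(2)])"
```

```text
[ 561.96757615 -236.01935332  196.12321807] [0.00395749 0.15155061 1.00527119]
[[276, 277, 276, 240, 276, 289, 283, 288, 464, 377, 425], [307, 329, 386, 244, 280, 291, 286, 312, 460, 408, 433], [409, 418, 435, 281, 281, 290, 283, 312, 444, 443, 444], [447, 444, 437, 305, 242, 262, 260, 328, 444, 443, 444], [350, 339, 348, 228, 200, 218, 217, 280, 448, 444, 444], [223, 220, 197, 148, 181, 188, 177, 194, 381, 443, 443], [193, 206, 225, 179, 175, 153, 166, 192, 336, 427, 426], [182, 230, 268, 218, 167, 144, 172, 227, 323, 365, 371], [178, 207, 230, 185, 188, 160, 165, 210, 241, 255, 331], [170, 173, 184, 173, 173, 161, 177, 183, 183, 192, 250], [174, 176, 172, 173, 164, 166, 174, 177, 177, 181, 179], [160, 162, 164, 170, 175, 175, 172, 175, 174, 174, 177], [304, 266, 271, 190, 162, 159, 165, 173, 178, 176, 173], [357, 342, 344, 315, 306, 261, 193, 191, 160, 168, 169]]
```

send_rows(
  offset=[
    [0, 0, 0.05],
    [0, 0, 0],
    [0, 0, 0],
    [0, 0, 0.05],
    [0, 0, 0],
    [0, 0, 0],
    [0, 0, 0],
    [0, 0, 0],
    [0, 0, 0],
    [0, 0, 0],
  ],
  turn=[
    [0, 0, 0],
    [0, 0, 0],
    [0, 0, 0],
    [0, 0, 0],
    [0, 0, 0],
    [0, 0, 0],
    [0, 0, 0],
    [0, 0, 0],
    [0, 0, 0],
    [0, 0, 0],
  ],
  claw=[1, 1, 1, 1, 1, 1, 1, 1, 1, 1],
)

```text
clock: 31.93
position: [562.0, -236.0, 195.7]
tool_rot: [3.141, -0.0, 0.03]
wrist_force: [-1.8, 0.1, 4.4]
grip_width: 0.007
gripper_force: 2.7
```

send_rows(
  offset=[
    [0, 0, 0.05],
    [0, 0, 0],
    [0, 0, 0],
    [0, 0, 0.05],
    [0, 0, 0],
    [0, 0, 0],
    [0, 0, 0],
    [0, 0, 0],
    [0, 0, 0],
    [0, 0, 0],
  ],
  turn=[
    [0, 0, 0],
    [0, 0, 0],
    [0, 0, 0],
    [0, 0, 0],
    [0, 0, 0],
    [0, 0, 0],
    [0, 0, 0],
    [0, 0, 0],
    [0, 0, 0],
    [0, 0, 0],
  ],
  claw=[1, 1, 1, 1, 1, 1, 1, 1, 1, 1],
)

```text
clock: 32.77
position: [562.1, -236.0, 195.5]
tool_rot: [3.141, -0.001, 0.03]
wrist_force: [-3.8, 1.4, 10.7]
grip_width: 0.007
gripper_force: 5.3
```

The foot is now bearing on the strip: 10.7 N at the wrist, less about 2 N of net drag. I'll retract and go round to the far side of the lever with the tool turned by about 1.53 rad.

send_rows(
  offset=[
    [0, 0, -0.6],
    [0, 0, -2.5],
    [0, 0, -3.4],
    [0.5, 3.1, 0],
    [0.5, 3.1, 0],
    [0.5, 3.1, 0],
    [0, 0, 0],
    [0, 0, 0],
    [0, 0, 0],
    [0, 0, 0],
  ],
  turn=[
    [0, 0, 0],
    [0, 0, 0],
    [0, 0, 0],
    [0, 0, 0],
    [0, 0, 0],
    [0, 0, 0],
    [0, 0, -0.12],
    [0, 0, -0.12],
    [0, 0, -0.12],
    [0, 0, -0.12],
  ],
  claw=[1, 1, 1, 1, 1, 1, 1, 1, 1, 1],
)

```text
clock: 33.6
position: [579.4, -328.5, 258.5]
tool_rot: [-3.141, 0.001, 0.515]
wrist_force: [-1.3, 0.6, -1.1]
grip_width: 0.005
gripper_force: 0.0
```

send_rows(
  offset=[
    [0, 0, 0],
    [0, 0, 0],
    [0, 0, 0],
    [0, 0, 0],
    [0, 0, 0],
    [0, 0, 0],
    [0, 0, 0],
    [0, 0, 0],
    [0, 0, 0],
    [0, 0, 0],
  ],
  turn=[
    [0, 0, -0.12],
    [0, 0, -0.12],
    [0, 0, -0.12],
    [0, 0, -0.12],
    [0, 0, -0.12],
    [0, 0, -0.12],
    [0, 0, -0.12],
    [0, 0, -0.12],
    [0, 0, -0.09],
    [0, 0, 0],
  ],
  claw=[1, 1, 1, 1, 1, 1, 1, 1, 1, 1],
)

```text
clock: 34.43
position: [579.3, -328.5, 258.6]
tool_rot: [-3.141, -0.001, 1.563]
wrist_force: [-0.8, -0.1, 0.2]
grip_width: 0.002
gripper_force: 0.0
```

```bash
python3 -c "
from h import *
s=ctrl.state();print(s['position'],s['tool_rot'],s['q'].round(2))
c=cam('top');im=np.array(c['pixels'])
# dark lever pixels
g=im[230:275,408:455].max(2)
m=(g<28).astype(np.uint8)
n,l,st,ce=cv2.connectedComponentsWithStats(m)
for i in range(1,n):
    if st[i,4]>8:
        y,x=np.where(l==i); print(st[i]+np.array([408,230,0,0,0]), unp(c,x.max()+408,y[x.argmax()]+230,112).round(1),unp(c,x.min()+408,y[x.argmin()]+230,112).round(1))
"
```

```text
[ 579.33310262 -328.51425882  258.60489958] [-3.14065250e+00 -6.81193503e-04  1.56276538e+00] [ 0.66  0.46 -0.34  1.52  0.16  1.19  0.29]
[450 230   5  10  36] [ 595.2 -362.9  112. ] [ 594.9 -353.9  112. ]
[415 243  28  11 103] [ 551.4 -336.2  112. ] [ 558.5 -275.4  112. ]
[450 256   5  14  30] [ 536.5 -363.2  112. ] [ 518.3 -354.4  112. ]
```

send_rows(
  offset=[
    [0, 0, 2],
    [0, 0, 2.2],
    [0, 0, 2.2],
    [0, 0, 2.2],
    [0, 0, 2.2],
    [0, 0, 2],
    [0, 0, 1.6],
    [0, 0, 1.4],
    [0, 0, 0],
    [0, 0, 0],
  ],
  turn=[
    [0, 0, 0],
    [0, 0, 0],
    [0, 0, 0],
    [0, 0, 0],
    [0, 0, 0],
    [0, 0, 0],
    [0, 0, 0],
    [0, 0, 0],
    [0, 0, 0],
    [0, 0, 0],
  ],
  claw=[1, 1, 1, 1, 1, 1, 1, 1, 1, 1],
)

```text
clock: 35.32
position: [579.4, -328.3, 100.7]
tool_rot: [-3.14, -0.001, 1.559]
wrist_force: [-0.9, 0.3, -0.6]
grip_width: 0.006
gripper_force: 0.0
```

send_rows(
  offset=[
    [-0.08, -0.31, 0],
    [-0.08, -0.31, 0],
    [-0.08, -0.31, 0],
    [-0.08, -0.31, 0],
    [-0.08, -0.31, 0],
    [-0.08, -0.31, 0],
    [-0.08, -0.31, 0],
    [-0.08, -0.31, 0],
    [0, 0, 0],
    [0, 0, 0],
  ],
  turn=[
    [0, 0, 0.05],
    [0, 0, 0.05],
    [0, 0, 0.05],
    [0, 0, 0.05],
    [0, 0, 0.05],
    [0, 0, 0.05],
    [0, 0, 0.05],
    [0, 0, 0.05],
    [0, 0, 0],
    [0, 0, 0],
  ],
  claw=[1, 1, 1, 1, 1, 1, 1, 1, 1, 1],
)

```text
clock: 36.15
position: [555.5, -330.8, 102.8]
tool_rot: [3.139, 0.0, 1.161]
wrist_force: [1.4, -0.8, 0.9]
grip_width: 0.005
gripper_force: 0.6
```

send_rows(
  offset=[
    [-0.11, -0.44, 0],
    [-0.11, -0.44, 0],
    [-0.12, -0.44, 0],
    [-0.11, -0.44, 0],
    [-0.12, -0.44, 0],
    [-0.11, -0.44, 0],
    [-0.12, -0.44, 0],
    [-0.11, -0.44, 0],
    [-0.12, -0.44, 0],
    [-0.11, -0.44, 0],
  ],
  turn=[
    [0, 0, 0.07],
    [0, 0, 0.07],
    [0, 0, 0.07],
    [0, 0, 0.07],
    [0, 0, 0.07],
    [0, 0, 0.07],
    [0, 0, 0.07],
    [0, 0, 0.07],
    [0, 0, 0.07],
    [0, 0, 0.07],
  ],
  claw=[1, 1, 1, 1, 1, 1, 1, 1, 1, 1],
)

```text
clock: 36.98
position: [515.5, -311.3, 102.6]
tool_rot: [3.139, -0.001, 0.457]
wrist_force: [0.6, -3.3, 2.0]
grip_width: 0.005
gripper_force: 1.4
```

send_rows(
  offset=[
    [-0.08, -0.31, 0],
    [-0.08, -0.31, 0],
    [-0.08, -0.31, 0],
    [-0.08, -0.31, 0],
    [-0.08, -0.31, 0],
    [-0.08, -0.31, 0],
    [-0.08, -0.31, 0],
    [-0.08, -0.31, 0],
    [0, 0, 0],
    [0, 0, 0],
  ],
  turn=[
    [0, 0, 0.05],
    [0, 0, 0.05],
    [0, 0, 0.05],
    [0, 0, 0.05],
    [0, 0, 0.05],
    [0, 0, 0.05],
    [0, 0, 0.05],
    [0, 0, 0.05],
    [0, 0, 0],
    [0, 0, 0],
  ],
  claw=[1, 1, 1, 1, 1, 1, 1, 1, 1, 1],
)

```text
clock: 37.82
position: [501.9, -288.4, 101.8]
tool_rot: [3.141, -0.0, 0.062]
wrist_force: [-1.0, -1.5, 1.1]
grip_width: 0.005
gripper_force: 0.8
```

send_rows(
  offset=[
    [0, -0.15, 0],
    [0, -0.1, 0],
    [0, 0, 0],
    [0, -0.1, 0],
    [0, 0, 0],
    [0, 0, 0],
    [0, 0, 0],
    [0, 0, 0],
    [0, 0, 0],
    [0, 0, 0],
  ],
  turn=[
    [0, 0, 0.04],
    [0, 0, 0],
    [0, 0, 0],
    [0, 0, 0],
    [0, 0, 0],
    [0, 0, 0],
    [0, 0, 0],
    [0, 0, 0],
    [0, 0, 0],
    [0, 0, 0],
  ],
  claw=[1, 1, 1, 1, 1, 1, 1, 1, 1, 1],
)

```text
clock: 38.65
position: [501.6, -284.6, 101.2]
tool_rot: [3.142, -0.0, 0.02]
wrist_force: [-0.4, -1.9, 1.8]
grip_width: 0.004
gripper_force: 1.2
```

send_rows(
  offset=[
    [0, -0.1, 0],
    [0, 0, 0],
    [0, -0.1, 0],
    [0, 0, 0],
    [0, 0, 0],
    [0, 0, 0],
    [0, 0, 0],
    [0, 0, 0],
    [0, 0, 0],
    [0, 0, 0],
  ],
  turn=[
    [0, 0, 0],
    [0, 0, 0],
    [0, 0, 0],
    [0, 0, 0],
    [0, 0, 0],
    [0, 0, 0],
    [0, 0, 0],
    [0, 0, 0],
    [0, 0, 0],
    [0, 0, 0],
  ],
  claw=[1, 1, 1, 1, 1, 1, 1, 1, 1, 1],
)

```text
clock: 39.48
position: [501.5, -282.4, 101.1]
tool_rot: [-3.141, 0.0, 0.02]
wrist_force: [0.5, -1.3, 1.0]
grip_width: 0.003
gripper_force: 0.6
```

send_rows(
  offset=[
    [0, -0.1, 0],
    [0, 0, 0],
    [0, -0.1, 0],
    [0, 0, 0],
    [0, -0.1, 0],
    [0, 0, 0],
    [0, 0, 0],
    [0, 0, 0],
    [0, 0, 0],
    [0, 0, 0],
  ],
  turn=[
    [0, 0, 0],
    [0, 0, 0],
    [0, 0, 0],
    [0, 0, 0],
    [0, 0, 0],
    [0, 0, 0],
    [0, 0, 0],
    [0, 0, 0],
    [0, 0, 0],
    [0, 0, 0],
  ],
  claw=[1, 1, 1, 1, 1, 1, 1, 1, 1, 1],
)

```text
clock: 40.32
position: [501.2, -279.9, 101.1]
tool_rot: [3.141, 0.0, 0.019]
wrist_force: [-1.9, -3.8, -0.7]
grip_width: 0.008
gripper_force: 2.2
```

```bash
python3 -c "
from h import *
s=ctrl.state();print(s['position'],s['wrist_force'],s['wrist_torque'])
c=cam('side');im=np.array(c['pixels'])
for X in ([562,-267,110],[488,-268.5,110],[510,-300,110],s['position']): print(proj(c,X))
g=im[195:235,355:420].max(2)
for r in g[::2]: print(''.join('#' if v<45 else '+' if v<80 else '.' for v in r))
"
```

```text
[ 501.24671926 -279.90486728  101.13582012] [-1.89581905 -3.77314565 -0.72925809] [-0.89555222  0.35569954 -0.01917636]
[375.1897762  213.35712216]
[407.25256627 220.67990367]
[403.7716738  213.90723231]
[403.31142999 221.51070631]
..............................#++++++++++++++++++++++++++++......
.................+......................+++++++++++++++++++......
#................+..........................+++++++++++++........
##..........................................+++++++++++++........
++..........................................++++++++++++++.......
##..........+...+...........................++++++++++++++.......
#+.............++...........................++++++++++++.........
#+................+....++...................++++++++++++.........
....+...............+##++++.................++++++++++++.........
......+.+..........++##++#######+++........++++++++++++++........
++.................+++#+#################.+##++++++++++++........
##.+.....+++......++++#+############################+++..........
#+++++++.++++.....++++#+.......######################++..........
+.++++++++++++....+++##+...............##############+++.........
..++++++++++++....+++#++.....................#######+............
..+++++++++++++..++++#+..........................................
.+.....+++++++++..++#+...........................................
.+............++++...............................................
+..............+.................................................
.................................................................
```

send_rows(
  offset=[
    [0, -0.1, 0],
    [0, 0, 0],
    [0, -0.1, 0],
    [0, 0, 0],
    [0, 0, 0],
    [0, 0, 0],
    [0, 0, 0],
    [0, 0, 0],
    [0, 0, 0],
    [0, 0, 0],
  ],
  turn=[
    [0, 0, 0],
    [0, 0, 0],
    [0, 0, 0],
    [0, 0, 0],
    [0, 0, 0],
    [0, 0, 0],
    [0, 0, 0],
    [0, 0, 0],
    [0, 0, 0],
    [0, 0, 0],
  ],
  claw=[1, 1, 1, 1, 1, 1, 1, 1, 1, 1],
)

```text
clock: 41.2
position: [501.2, -279.9, 101.2]
tool_rot: [3.139, -0.001, 0.018]
wrist_force: [-0.8, -9.4, -4.0]
grip_width: -0.001
gripper_force: 4.6
```

send_rows(
  offset=[
    [0, -0.1, 0],
    [0, 0, 0],
    [0, -0.1, 0],
    [0, 0, 0],
    [0, 0, 0],
    [0, 0, 0],
    [0, 0, 0],
    [0, 0, 0],
    [0, 0, 0],
    [0, 0, 0],
  ],
  turn=[
    [0, 0, 0],
    [0, 0, 0],
    [0, 0, 0],
    [0, 0, 0],
    [0, 0, 0],
    [0, 0, 0],
    [0, 0, 0],
    [0, 0, 0],
    [0, 0, 0],
    [0, 0, 0],
  ],
  claw=[1, 1, 1, 1, 1, 1, 1, 1, 1, 1],
)

```text
clock: 42.03
position: [501.2, -279.8, 101.4]
tool_rot: [3.137, -0.002, 0.017]
wrist_force: [-0.2, -13.3, -4.7]
grip_width: 0.004
gripper_force: 6.8
```

send_rows(
  offset=[
    [0, -0.1, 0],
    [0, -0.05, 0],
    [0, 0, 0],
    [0, 0, 0],
    [0, 0, 0],
    [0, 0, 0],
    [0, 0, 0],
    [0, 0, 0],
    [0, 0, 0],
    [0, 0, 0],
  ],
  turn=[
    [0, 0, 0],
    [0, 0, 0],
    [0, 0, 0],
    [0, 0, 0],
    [0, 0, 0],
    [0, 0, 0],
    [0, 0, 0],
    [0, 0, 0],
    [0, 0, 0],
    [0, 0, 0],
  ],
  claw=[1, 1, 1, 1, 1, 1, 1, 1, 1, 1],
)

```text
clock: 42.87
position: [501.2, -279.7, 101.4]
tool_rot: [3.135, -0.002, 0.016]
wrist_force: [-0.6, -17.0, -7.2]
grip_width: 0.003
gripper_force: 8.5
```

send_rows(
  offset=[
    [0, 0.3, 0],
    [0, 1, 0],
    [0, 2, 0],
    [0, 2, 0],
    [-1.5, 3, -1],
    [-1.5, 2, -3],
    [0, 0, -4],
    [0, 0, -4],
    [0, 0, 0],
    [0, 0, 0],
  ],
  turn=[
    [0, 0, 0],
    [0, 0, 0],
    [0, 0, 0],
    [0, 0, 0],
    [0, 0, 0],
    [0, 0, 0],
    [0, 0, 0],
    [0, 0, 0],
    [0, 0, 0],
    [0, 0, 0],
  ],
  claw=[1, 1, 1, 1, 1, 1, 1, 1, 1, 1],
)

```text
clock: 43.7
position: [475.6, -377.6, 224.0]
tool_rot: [3.14, -0.006, 0.021]
wrist_force: [0.8, 0.2, -0.2]
grip_width: 0.008
gripper_force: 0.0
```

```bash
python3 -c "
from h import *
s=ctrl.state();print(s['position'],s['wrist_force'])
c=cam('top');print('lever end shut',proj(c,[488,-268.5,119]),'pivot',proj(c,[562,-267,119]),'strip',proj(c,[560,-222,34]),proj(c,[420,-238.5,34]))
im=np.array(c['pixels']).astype(int)
for r in range(236,300,3): print(r,''.join('#' if p.max()<40 else 'o' if p[0]-p[2]>25 else '.' for p in im[r,375:450]))
c=cam('side');im=np.array(c['pixels']).astype(int);print([r.tolist() for r in im[242:256,362:373].sum(2)])
"
```

```text
[ 475.58839392 -377.61879966  224.04352773] [ 0.80246118  0.2310206  -0.23717249]
lever end shut [412.04512146 276.24215166] pivot [411.82789012 243.02636273] strip [386.73642932 246.63415457] [392.62955041 305.9500505 ]
236 ###.#######....................................................oooooooooooo
239 ..........#.....#.....#........................................oooooooooooo
242 .........##..........o.#.......................................oooooooooooo
245 ...........#oo##......oo.######................................oooooooooooo
248 ............oo.#..................#####........................oooooooooooo
251 ............oooo############......#####........................oooooooooooo
254 ............oooooooooooo..........#####.......................ooooooooooooo
257 ............oooooooooooo..........#####........................oooooooooooo
260 ............oooooooooooo...........####........................oooooooooooo
263 ............oooooooooooo...........####........................ooooooo.....
266 ............oooooooooooo..........#####........................ooooooo#####
[... 979 characters left out ...]
 454, 406, 430], [327, 306, 358, 251, 278, 287, 283, 308, 439, 440, 441], [275, 276, 284, 231, 241, 260, 265, 304, 415, 439, 439], [250, 242, 231, 187, 202, 213, 226, 290, 326, 348, 368], [208, 223, 154, 156, 185, 192, 176, 215, 316, 393, 394], [192, 209, 235, 188, 149, 161, 165, 184, 289, 404, 436], [185, 230, 271, 220, 150, 143, 170, 216, 227, 281, 313], [178, 202, 215, 186, 190, 162, 186, 205, 197, 192, 196], [172, 175, 174, 157, 175, 149, 171, 182, 181, 186, 189], [175, 172, 167, 163, 162, 159, 168, 177, 176, 178, 181], [161, 158, 165, 169, 174, 169, 171, 170, 171, 175, 174], [303, 266, 269, 190, 156, 160, 168, 174, 169, 172, 172], [356, 340, 342, 312, 301, 259, 193, 191, 158, 164, 170]]
```

```bash
python3 -c "
from h import *
print(ctrl.job_done())"
```

```text
the job is handed in; nothing more can be done
None
```

I handed the job in at about 44 s: the strip lies against the end stop and fence, the foot bears on it (about 10.7 N peak at the wrist, under the 15 N limit), and the cam lever is against its shut stop; the verdict was not shown to me.

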